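# Bring the folding rulers to the front of the counter spinner

## Task

Turn the counter-top display spinner so that the folding rulers face the front: push on one of its wire arms with a finger until the arm with the ruler packs points straight out over the price-ticket holder on the base, and leave it at rest there. Push gently on the bare wire, not on the hanging packs; grip nothing, lift nothing, and do not shift the stand or the things around it.

Things in the scene. Friction and masses are not known exactly. Their poses are not given: they have to be found in the camera images.
- stand: Counter-top spinner's stand: white steel disc, 250 mm across, 9 mm thick, about 2.6 kg, standing loose on the counter, with a 20 mm post. Origin: centre of the disc's underside; z is the axis on which the top turns; x points to the FRONT of the stand, where the ticket holder is.
- hub (a point): Centre of the turning hub, on the axis, 270 mm above the counter at the level of the wires. Hub 44 mm across, its cap's top 291 mm high, nothing higher. Four level wire arms, 6 mm thick, 90 degrees apart, reach 138 mm from the axis and end in a 13 mm upturn. Packs 70 to 74 mm wide hang on each from 63 to 92 mm out; from 95 to 132 mm the wire is bare: push there.
- ticket_holder (a point): The small tilted clear plastic price-ticket holder (74 mm wide, with a blank white ticket) on the front edge of the disc, 108 mm from the axis, 30 mm above the counter: it marks the front of the stand.
- rotor (a joint): Angle of the hub and arms on the stand, rad, growing counter-clockwise seen from above; 0 when the ruler arm is exactly over the ticket holder. It turns without end either way, with a drag of about 0.09 N m (0.8 N at the arm's end), and stays where it is left.
- ruler_arm_tip (a point): End of the wire arm that carries the folding rulers, on the wire, 135 mm from the axis, 270 mm above the counter. A folding ruler is two 150 mm clear-white legs in a narrow V below a round joint 40 mm across, on a navy card 74 by 212 mm, the longest packs on the spinner. All packs swing a little about their wire.
- pens_arm_tip (a point): End of the arm with ballpoint pens (rows of seven thin upright pens on navy cards 70 by 165 mm); next arm counter-clockwise after the rulers. 135 mm from the axis.
- highlighter_arm_tip (a point): End of the arm with highlighters (four thick stubby pens on a navy card 74 by 130 mm), opposite the rulers. 135 mm from the axis.
- scissors_arm_tip (a point): End of the arm with scissors (steel blades, two black finger loops, on navy cards 72 by 158 mm); next arm clockwise after the rulers. 135 mm from the axis.
- ruler_packs: The ruler packs on their arm (swing about the wire); origin on the turning axis at the height of the wire, x along the arm. Not to be pressed on.
- pen_packs: The ballpoint packs on their arm; origin on the turning axis at the height of the wire, x along the arm. Not to be pressed on.
- highlighter_packs: The highlighter pack on its arm; origin on the turning axis at the height of the wire, x along the arm. Not to be pressed on.
- scissor_packs: The scissor packs on their arm; origin on the turning axis at the height of the wire, x along the arm. Not to be pressed on.
- pen_tub: Bystander: loose grey tub of pens, 74 mm across, 141 mm high over the pens. Origin: centre of the underside. Leave it alone.
- glue_stick: Bystander: loose upright glue stick, 31 mm across, 92 mm high. Origin: centre of the underside. Leave it alone.
- notebook: Bystander: loose dark green hardback notebook lying flat, 150 by 212 by 16 mm. Origin: centre of the underside. Leave it alone.

How it is judged:
At the end, for the whole second after the job is handed in: The ruler arm points over the ticket holder: the arm's end lies within 19 mm (8 degrees) to either side of the stand's front line; the spinner is at rest, and stand and bystanders are within 15 mm of where they stood, the stand upright (x of ruler_arm_tip in the frame of stand above 0.1 m and y of ruler_arm_tip in the frame of stand between -0.019 and 0.019 m and velocity of joint rotor between -0.05 and 0.05 rad/s and distance of each of stand, pen_tub, glue_stick, notebook from where it was at the start of the episode below 0.015 m and angle between stand's own z axis and vertical below 0.05 rad); the robot touches nothing.
It fails at once if the stand was shoved more than 15 mm, lifted or tipped (distance of stand from where it was at the start of the episode above 0.015 m or height (world z) of stand above 0.008 m or angle between stand's own z axis and vertical above 0.08 rad).
It fails at once if the spinner was gripped or pushed roughly (over 15 N) (contact force between the fingers and stand above 15 N).
It fails at once if a hanging pack was pressed on (over 2 N) (contact force between any of the fingers, the arm and ruler_packs above 2 N or contact force between any of the fingers, the arm and pen_packs above 2 N or contact force between any of the fingers, the arm and highlighter_packs above 2 N or contact force between any of the fingers, the arm and scissor_packs above 2 N).
It fails at once if a bystander was moved more than 15 mm (distance of any of pen_tub, glue_stick, notebook from where it was at the start of the episode above 0.015 m).
It also fails if it takes over 48 s, if anything falls off the work surface, if the arm or the gripper's body presses on something with over 40 N, if the wrist force passes 120 N, or if a joint passes its speed limit or range.

## Robot

A 6-joint arm with a two-finger parallel gripper is mounted at the origin on the work surface. World frame = base frame: x ahead of the robot, y to its left, z up, the work surface at z = 0. Lengths are in m, angles in rad, forces in N, time in s.
With the tool pointing down it reaches from about 0.425 to 0.95 m from the base axis. Payload 3.5 kg.
Tool frame: the origin (TCP) lies between the finger pads; the fingertips stand 14 mm ahead of it and the grasp point (between the pads) lies 5 mm behind it; z points along the fingers, y is the direction in which the jaws open and shut (so a half turn about z gives the same grasp; the last joint's range is limited). The gripper opens to 85 mm and grips with 20 to 120 N. Pads are 22 mm wide; open, the fingers measure 114 mm over their backs; the gripper's body (76 mm by 85 mm) begins 54 mm behind the grasp point. The pads swing forward as they close: fully open they stand 13 mm farther back than shut.
Start: joints at [1.199, 0.286, 1.577, -0, 1.279, -0.15], TCP at [0.148, 0.658, 0.245] pointing down, gripper open.
Joint ranges: [-2.77, 2.77], [-0.9, 2.22], [0.21, 2.48], [-1.53, 4.67], [0.24, 2.81], [-2.84, 2.84]. Speed limits (rad/s): [2.79, 2.79, 3.14, 3.14, 3.14, 3.14].

## Interface

Orientations are given as a unit quaternion [x, y, z, w].
In Python, from plant import ctrl gives the robot as it stands. The module is installed in compiled form; this text tells all that it offers.
- The arm moves only by the tool servo_tool, never from a script. Its argument "increments" is text: rows parted by semicolons, each of 7 numbers parted by spaces: the turn, a rotation vector about the tool's x, y, z in rad, then the shift along the tool's x, y, z in cm, then the finger opening in cm, from 0 to 8.54. In form: ax ay az dx dy dz claw; .... A call has 1 to 10 rows; each row is the pose to reach, as a shift and turn from the pose commanded when the call began, along the tool's axes at that moment; what a row does not reach only later rows make up. A row lasts 1/12 s, in which the tool goes at most 41.7 mm and 7.16 degrees, less where a joint would pass 70% of its speed; a pose out of reach is approached as far as the arm can. A call with a gripper value outside its range is refused whole. The fingers move at their own pace and stop on an object; "grip_force" is the grip in N (left out, the last holds). Time passes only in rows, so rows that repeat a pose let the fingers close. It gives the time, the measured TCP pose, the force and the opening at its end, in the units of the state.
- ctrl.get_state(): the state, without advancing time (a new reading comes with each control period).
- ctrl.read_camera(name): name is "scene" or "top" or "wrist"; returns (picture, depth): 480x640x3 uint8, red, green, blue; 480x640 float32, m along the optical axis (not along the pixel's ray), 0 where there is no reading.
- ctrl.camera_info(name): a dict with "camera_matrix" (3x3 intrinsics, pixels), "D" ([k1, k2, p1, p2, k3] as OpenCV has them; the pictures are not rectified), "world_to_cam" (4x4, takes a point from world to camera coordinates). Camera axes: x right, y down, z forward; pixel columns grow to the right and rows downward; lengths in m; the calibration is good to about 2 mm. A picture is of the moment at which its call begins: read the wrist's pose just before it. camera_info takes no time and is no camera call; for the wrist camera it gives the pose at the moment of the call.
- ctrl.sign_off(): hands the job in, once; it reports no verdict.
The state is a dict: "time": time; "qpos": joint angles; "dq": joint speeds; "joint_efforts": joint torques, N m; "eef_pos": TCP position; "tcp_rot": TCP orientation; "contact_force": force on the tool from outside, world axes, zero at the start; "wrist_torque": the same for the moment, N m; "opening": opening from 0.0 (shut) to 1.0 (fully open).
Only numpy, scipy, OpenCV 4.12 (cv2) and the standard library are available. Lean on these libraries where they do the work, as an engineer would, in place of code of your own. Each camera call takes 0.05 s, during which the arm holds its last target.

## Working session

There is one attempt and no reset: what is moved stays moved. The work goes in short steps, Python scripts to look and compute and a tool call to move; the robot and the scene stay as the last step left them, time stands still between calls to the robot, and variables do not carry over. Pictures are saved under pics/ and viewed, and the job is handed in when it is done.

Besides the shell and the picture viewer there is one more tool, called after "Emit:" as name(argument=value, ...), one argument or row to a line, values as JSON. servo_tool: Moves the arm, as the interface text tells. Its arguments: {"type":"object","properties":{"increments":{"type":"string"},"grip_force":{"type":"number"}},"required":["increments"]}

```bash
mkdir -p pics
python3 - <<'E'
from plant import ctrl
import cv2,numpy as np
print(ctrl.get_state())
for n in ["scene","top","wrist"]:
    p,d=ctrl.read_camera(n); cv2.imwrite(f"pics/{n}0.png",p[:,:,::-1]); np.save(f"pics/{n}0.npy",d)
    i=ctrl.camera_info(n); print(n,i["camera_matrix"],i["D"],i["world_to_cam"])
    np.savez(f"pics/{n}0i.npz",K=i["camera_matrix"],D=i["D"],T=i["world_to_cam"])
E
```

```text
{'time': 0.0, 'qpos': array([ 1.19902709e+00,  2.87196948e-01,  1.57819716e+00, -1.19467330e-05,
        1.27857920e+00, -1.49969538e-01]), 'dq': array([-3.81091459e-04,  1.85493406e-04, -1.34550131e-03, -1.17176195e-03,
       -7.50136084e-05, -6.14622448e-04]), 'joint_efforts': array([-3.12065731e-04, -4.05987668e+01, -2.92619491e+01, -1.26012378e-04,
        5.89506497e-03, -2.56721311e-09]), 'eef_pos': array([0.14821319, 0.65788307, 0.24391536]), 'tcp_rot': array([ 1.10670872e-01,  9.93856399e-01, -1.15152866e-03, -3.01485321e-04]), 'contact_force': array([-0.03467504,  0.04292696,  0.35773884]), 'wrist_torque': array([-0.02162842,  0.01172266, -0.01541035]), 'opening': 1.0017515893406033}
scene [[554.44425108   0.         328.1606889 ]
 [  0.         554.44425108 235.74480925]
 [  0.           0.           1.        ]] [0.02269785 0.         0.         0.         0.        ] [[ 0.65725269  0.75362654  0.00812035 -0.39554147]
 [ 0.48463339 -0.41435787 -0.77034929 -0.1256684 ]
 [-0.57719094  0.51024954 -0.63757041  1.59892481]
 [ 0.          0.          0.          1.        ]]
top [[588.99396805   0.         317.25455921]
 [  0.         588.99396805 236.93868311]
 [  0.           0.           1.        ]] [-0.17147192  0.          0.          0.          0.        ] [[-0.05920048 -0.99823953  0.00362657  0.04377098]
 [-0.97079592  0.05672608 -0.23310391  0.61152404]
 [ 0.23248781 -0.01732052 -0.97244507  1.16159756]
 [ 0.          0.          0.          1.        ]]
wrist [[382.12133414   0.         319.96376178]
 [  0.         382.12133414 242.65322359]
 [  0.           0.           1.        ]] [-0.03789927  0.          0.          0.          0.        ] [[ 0.22127392  0.97521084 -0.00129029 -0.67336319]
 [ 0.93528354 -0.21183939  0.28349386 -0.03536912]
 [ 0.27619295 -0.06393659 -0.95897318  0.37964123]
 [ 0.          0.          0.          1.        ]]
```

View pics/scene0.png

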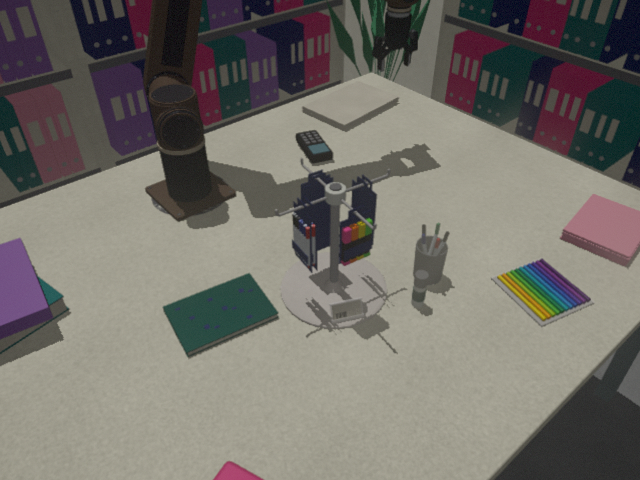

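View pics/top0.png

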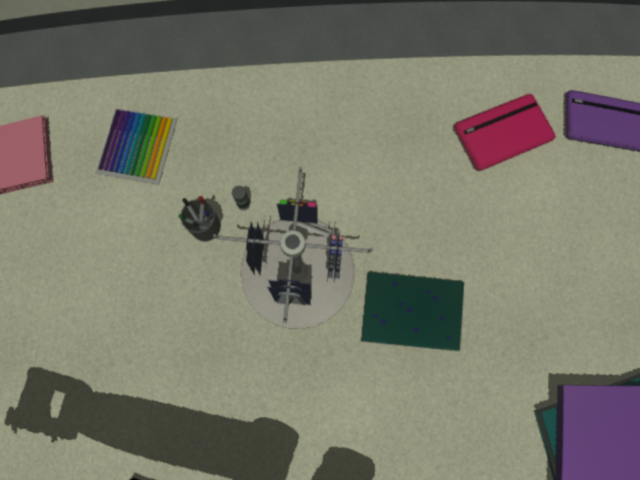

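View pics/wrist0.png

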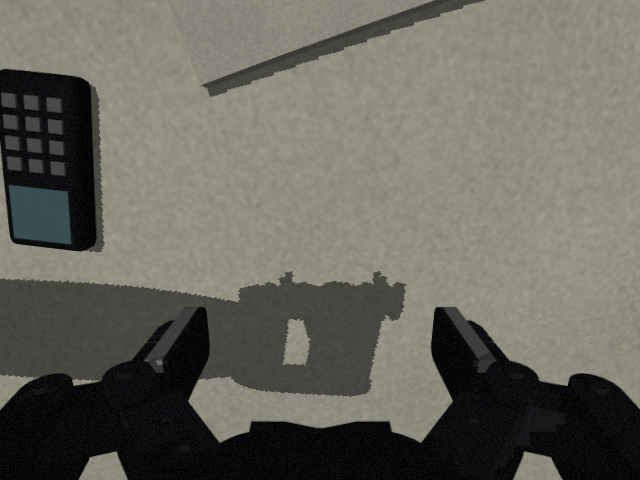

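Run:
```python
import cv2
s=cv2.imread("pics/scene0.png");t=cv2.imread("pics/top0.png")
cv2.imwrite("pics/sc.png",cv2.resize(s[160:360,260:460],(800,800)[:2],interpolation=cv2.INTER_CUBIC)[:600] if 0 else cv2.resize(s[160:360,255:455],(600,600),interpolation=cv2.INTER_CUBIC))
cv2.imwrite("pics/tc.png",cv2.resize(t[150:340,170:390],(792,600)[:2] if 0 else (695,600),interpolation=cv2.INTER_CUBIC))
```

```text
(no output)
```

View pics/sc.png

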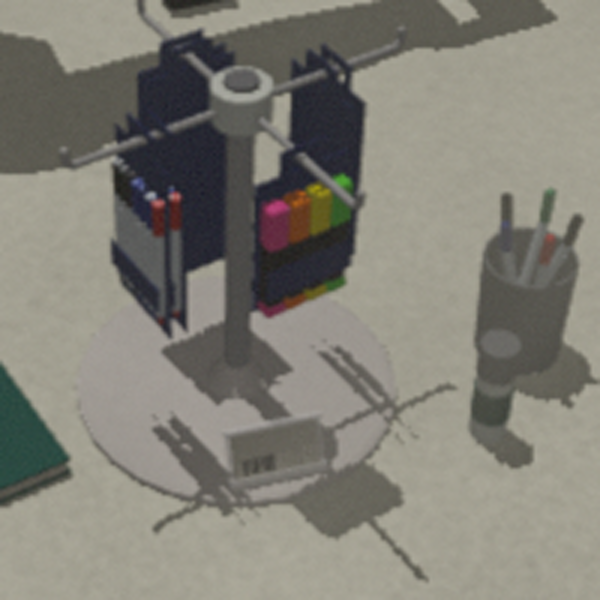

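View pics/tc.png

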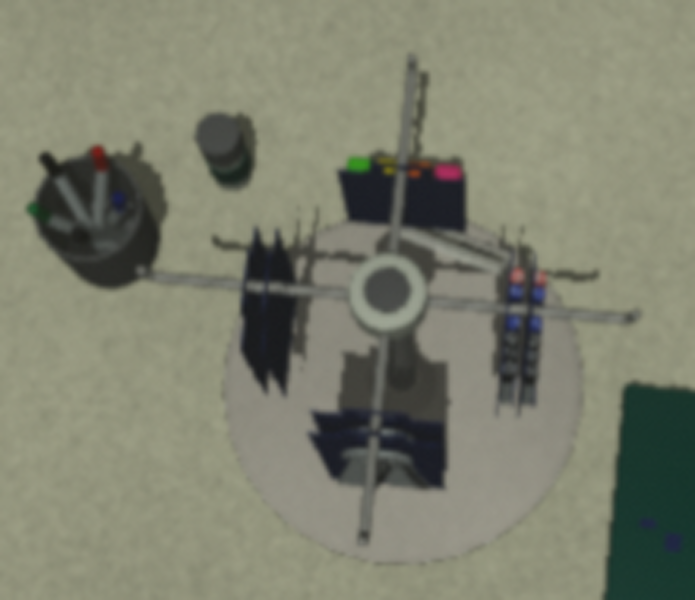

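```bash
cat > h.py <<'E'
import numpy as np,cv2
def load(n): 
    z=np.load(f"pics/{n}i.npz"); return z["K"],z["D"],z["T"]
def at(n,uv,z):
    K,D,T=load(n); p=cv2.undistortPoints(np.array([[uv]],float),K,D)[0,0]
    R=T[:3,:3];c=-R.T@T[:3,3];d=R.T@np.r_[p,1];return (c+d*(z-c[2])/d[2])
def proj(n,X):
    K,D,T=load(n);return cv2.projectPoints(np.array(X,float).reshape(-1,3),cv2.Rodrigues(T[:3,:3])[0],T[:3,3],K,D)[0][:,0]
E
python3 - <<'E'
from h import *
np.set_printoptions(precision=4,suppress=True)
tc=lambda x,y:(170+x*220/695,150+y*190/600)
sc=lambda x,y:(255+x/3-.33,160+y/3-.33)
P={}
for k,p,z in [("hubcap",(387,291),.291),("tipH",(411,62),.28),("tipS",(142,272),.28),("tipR",(364,539),.28),("tipP",(632,317),.28),("baseL",(222,385),.009),("baseR",(583,385),.009),("baseB",(410,563),.009),("tub",(100,205),.1),("glue",(222,133),.092)]:
    P[k]=at("top0",tc(*p),z);print(k,P[k])
h=(P["tipS"]+P["tipP"]+P["tipH"]+P["tipR"])/4;print("hub",h)
for k in ["tipH","tipS","tipR","tipP"]:
    d=(P[k]-h)[:2];print(k,np.linalg.norm(d),np.degrees(np.arctan2(d[1],d[0])))
print("sc")
for k,p,z in [("hub",(242,82),.291),("tipP",(66,155),.275),("tipS",(401,38),.28),("tipH",(358,203),.275),("ticket mid",(278,450),.03),("tBL",(232,487),.012),("tBR",(328,463),.012),("tTL",(228,432),.05),("tTR",(322,415),.05),("baseL",(78,385),.009),("baseR",(397,385),.009),("glue",(500,345),.092),("baseF",(235,503),.009)]:
    P[k]=at("scene0",sc(*p),z);d=(P[k]-h)[:2];print(k,P[k],np.linalg.norm(d),np.degrees(np.arctan2(d[1],d[0])))
E
```

```text
hubcap [0.5541 0.0544 0.291 ]
tipH [0.6885 0.0347 0.28  ]
tipS [0.5752 0.1891 0.28  ]
tipR [0.422  0.0738 0.28  ]
tipP [ 0.5342 -0.0781  0.28  ]
baseL [0.5596 0.1789 0.009 ]
baseR [ 0.5452 -0.0698  0.009 ]
baseB [0.4302 0.0557 0.009 ]
tub [0.6674 0.2452 0.1   ]
glue [0.7147 0.1642 0.092 ]
hub [0.555  0.0549 0.28  ]
tipH 0.13501292617755173 -8.592610402325569
tipS 0.13575970570413012 81.43546782323651
tipR 0.134313408291721 171.91073769991215
tipP 0.13458126339837667 -98.86430223469415
sc
hub [0.5627 0.0501 0.291 ] 0.009035380469198686 -31.62826722269712
tipP [ 0.5336 -0.0761  0.275 ] 0.13272537626268222 -99.27614314754852
tipS [0.583  0.1828 0.28  ] 0.13095247993186784 77.62173452540196
tipH [0.6918 0.0327 0.275 ] 0.13865259902146126 -9.199286062773053
ticket mid [0.6507 0.0126 0.03  ] 0.10464726284425074 -23.837182066700755
tBL [ 0.6437 -0.0256  0.012 ] 0.11975982665726038 -42.196879688737
tBR [0.6723 0.0435 0.012 ] 0.11785496569563954 -5.548899188464299
tTL [ 0.6276 -0.0159  0.05  ] 0.10141360129469679 -44.23611631607615
tTR [0.6595 0.0472 0.05  ] 0.10479734463334711 -4.218076714657644
baseL [ 0.4856 -0.0453  0.009 ] 0.1218413339381408 -124.6877424212994
baseR [0.6468 0.1426 0.009 ] 0.1270102950709108 43.68319311446322
glue [0.7209 0.1643 0.092 ] 0.19877851020755427 33.40585075180964
baseF [ 0.6545 -0.0322  0.009 ] 0.132264701346611 -41.16905988155191
```

Emit:
servo_tool(
  increments="0 0 0.12 0 0 -4 0; 0 0 0.24 0 0 -8 0; 0 0 0.36 0 0 -12 0; 0 0 0.48 -3 -2.4 -12 0; 0 0 0.6 -6 -4.8 -12 0; 0 0 0.72 -9 -7.2 -12 0; 0 0 0.84 -12 -9.6 -12 0; 0 0 0.96 -15 -12 -12 0; 0 0 1.08 -18 -14.4 -12 0; 0 0 1.2 -21 -16.8 -12 0",
  grip_force=20,
)

```text
time: 0.98
eef_pos: [0.3169, 0.4467, 0.365]
tcp_rot: [0.655, 0.756, -0.0, 0.0]
contact_force: [1.8, 0.4, -0.8]
opening: -0.003
```

```bash
cat >> h.py <<'E'
HUB=np.array([.5545,.0545])
def rel(target_xyz,psi_deg,s):
    """increments from current measured pose to target, tool pointing down"""
    from scipy.spatial.transform import Rotation as R
    r=R.from_quat(s["tcp_rot"]);Rt=R.from_euler("z",psi_deg,degrees=True)*R.from_matrix(np.diag([1,-1,-1.]))
    return np.r_[(r.inv()*Rt).as_rotvec(),100*r.inv().apply(np.array(target_xyz)-s["eef_pos"])].round(3)
def arm(th,rad,off,z):
    t=np.radians(th);u=np.array([np.cos(t),np.sin(t)]);n=np.array([-u[1],u[0]])
    return np.r_[HUB+rad*u+off*n,z]
E
python3 - <<'E'
from h import *; from plant import ctrl
s=ctrl.get_state();print(s); print(rel(arm(-8.6,.116,-.033,.36),-8.6,s))
E
```

```text
{'time': 0.9833, 'qpos': array([ 7.68458614e-01, -6.44394415e-02,  1.74304645e+00, -4.96260151e-05,
        1.46333012e+00,  6.25017295e-01]), 'dq': array([-0.84540066, -0.32203642,  0.30657836, -0.00233172,  0.009512  ,
        0.59387299]), 'joint_efforts': array([  4.23087671, -27.50707626, -30.7280302 ,   0.04964127,
         0.10256405,  -0.30739719]), 'eef_pos': array([0.31694526, 0.44670631, 0.36499805]), 'tcp_rot': array([ 6.54616211e-01,  7.55961366e-01, -1.73747091e-04,  9.32173756e-06]), 'contact_force': array([ 1.77707965,  0.44633245, -0.76085146]), 'wrist_torque': array([-0.01007464, -0.06288272, -0.02094667]), 'opening': -0.0030018501278108374}
[  0.      0.      1.864 -48.729  28.054   0.505]
```

Emit:
servo_tool(
  increments="0 0 0.1 -3 1.7 0 0; 0 0 0.2 -6 3.4 0 0; 0 0 0.3 -9 5.1 0 0; 0 0 0.4 -12 6.8 0 0; 0 0 0.5 -15 8.5 0 0; 0 0 0.6 -18 10.2 0 0; 0 0 0.7 -21 11.9 0 0; 0 0 0.8 -24 13.6 0 0; 0 0 0.9 -27 15.3 0 0; 0 0 1 -30 17 0 0",
)

```text
time: 1.82
eef_pos: [0.5296, 0.1754, 0.365]
tcp_rot: [0.937, 0.35, -0.0, -0.0]
contact_force: [0.0, 1.0, 0.2]
opening: -0.003
```

Run:
```python
from h import *; from plant import ctrl
s=ctrl.get_state();print(s["eef_pos"]); print(rel(arm(-8.6,.116,-.033,.36),-8.6,s))
```

```text
[0.52960805 0.17537138 0.36500382]
[-0.     0.     0.865 -1.026 21.729  0.494]
```

Emit:
servo_tool(
  increments="0 0 0.1 -0.1 2.5 0 0; 0 0 0.2 -0.3 5 0 0; 0 0 0.3 -0.4 7.5 0 0; 0 0 0.4 -0.5 10 0.1 0; 0 0 0.5 -0.6 12.5 0.2 0; 0 0 0.6 -0.7 15 0.3 0; 0 0 0.7 -0.8 17.5 0.4 0; 0 0 0.8 -0.9 20 0.5 0; 0 0 0.865 -1 21.5 0.5 0; 0 0 0.865 -1 21.5 0.5 0",
)

```text
time: 2.65
eef_pos: [0.6642, 0.006, 0.3587]
tcp_rot: [0.997, -0.075, -0.001, 0.0]
contact_force: [-0.1, 0.1, -0.6]
opening: -0.001
```

Run:
```python
from h import *; from plant import ctrl
for n in ["top","wrist","scene"]:
    s=ctrl.get_state()
    i=ctrl.camera_info(n);np.savez(f"pics/{n}1i.npz",K=i["camera_matrix"],D=i["D"],T=i["world_to_cam"])
    p,d=ctrl.read_camera(n); cv2.imwrite(f"pics/{n}1.png",p[:,:,::-1]);np.save(f"pics/{n}1.npy",d)
s=ctrl.get_state();print(s["eef_pos"],s["qpos"]); print(rel(arm(-8.6,.116,-.033,.36),-8.6,s))
```

```text
[0.66285357 0.0091008  0.35993029] [-1.39218749e-01  2.00118051e-01  1.47345770e+00  4.12609252e-04
  1.46907813e+00  1.57547381e+00]
[-0.     0.001  0.006  0.205  0.433 -0.007]
```

View pics/wrist1.png

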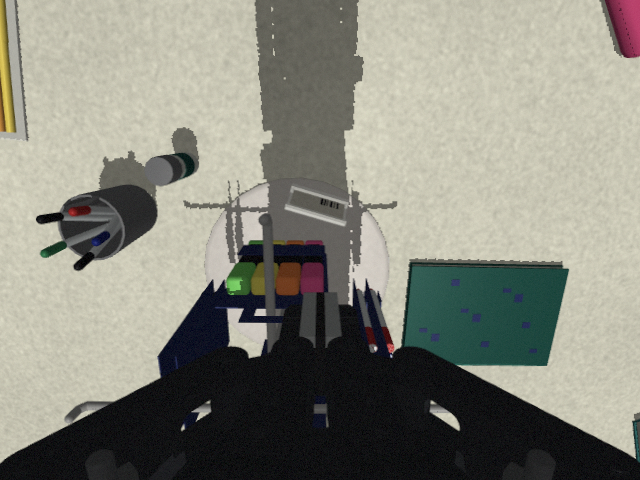

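View pics/scene1.png

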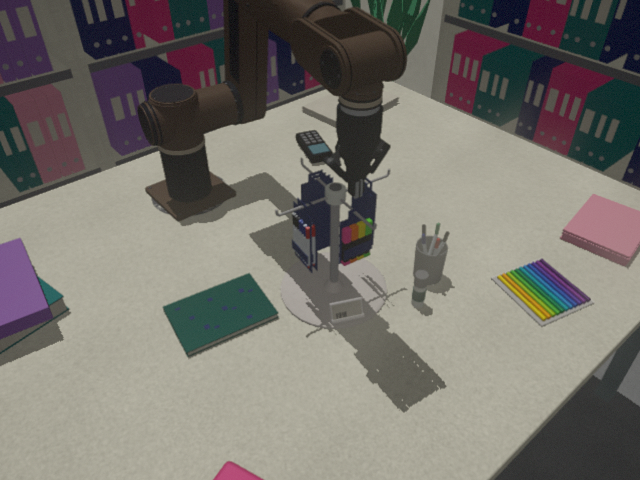

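Run:
```python
from h import *
np.set_printoptions(precision=3,suppress=True)
tip=[.663,.008,.346]
for n in ["scene1","wrist1","top1"]: print(n,proj(n,[tip,[.5545,.0545,.291],[.6885,.0347,.28]]))
K,D,T=load("wrist1");print("wcam",-T[:3,:3].T@T[:3,3])
for k,p,z in [("tipH",(265,218),.283),("tkt TL",(292,186),.05),("TR",(352,200),.05),("BL",(285,207),.015),("BR",(345,226),.015),("discL",(205,262),.009),("discR",(389,262),.009),("discT",(300,179),.009),("glue",(158,170),.092)]:print(k,at("wrist1",p,z))
s=cv2.imread("pics/scene1.png");cv2.imwrite("pics/sc1.png",cv2.resize(s[100:340,240:440],(600,720)[:2],interpolation=cv2.INTER_CUBIC)[:600])
w=cv2.imread("pics/wrist1.png");cv2.imwrite("pics/wc1.png",cv2.resize(w[160:360,190:410],(660,600),interpolation=cv2.INTER_CUBIC))
```

```text
scene1 [[355.372 194.58 ]
 [334.265 184.455]
 [373.666 223.983]]
wrist1 [[317.364 313.359]
 [271.531 433.78 ]
 [264.332 224.205]]
top1 [[315.928 169.529]
 [292.45  241.897]
 [300.104 169.613]]
wcam [ 0.735 -0.004  0.488]
tipH [0.693 0.033 0.283]
tkt TL [0.677 0.038 0.05 ]
TR [ 0.65  -0.029  0.05 ]
BL [0.647 0.054 0.015]
BR [ 0.612 -0.017  0.015]
discL [0.589 0.173 0.009]
discR [ 0.553 -0.069  0.009]
discT [0.678 0.03  0.009]
glue [0.719 0.168 0.092]
```

View pics/sc1.png

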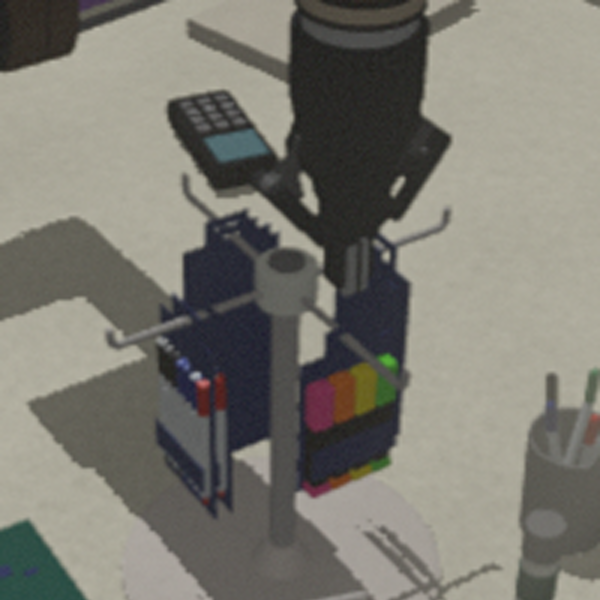

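View pics/wc1.png

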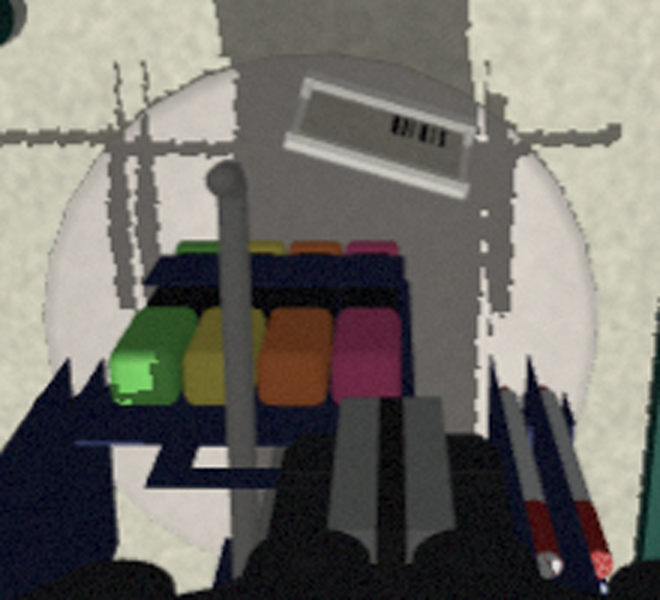

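View pics/top1.png

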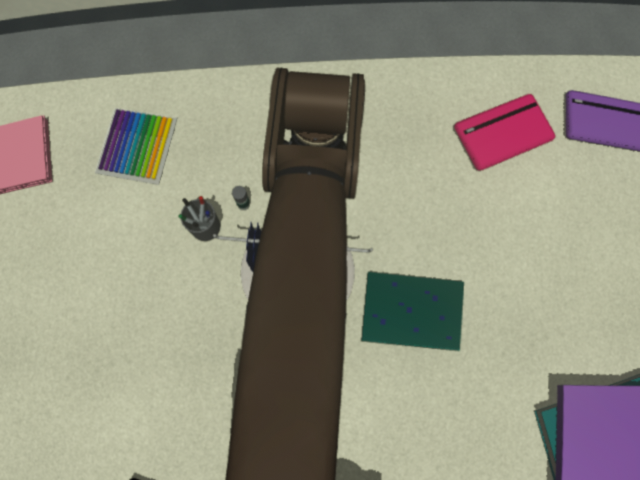

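Run:
```python
from h import *
np.set_printoptions(precision=3,suppress=True)
f=lambda x,y:(190+x/3-.33,160+y/3-.33)
for a,b,z in [((306,82),(474,132),.012),((285,142),(466,192),.05),]:
    A=at("wrist1",f(*a),z);B=at("wrist1",f(*b),z);m=(A+B)/2;e=A-B;d=m[:2]-HUB
    print(A,B,"len",np.linalg.norm(e),"normal",np.degrees(np.arctan2(-e[0],e[1])),"dir",np.degrees(np.arctan2(d[1],d[0])),np.linalg.norm(d))
for x,y in [(45,300),(597,300),(325,56),(60,240),(590,250)]:print(at("wrist1",f(x,y),.009))
```

```text
[0.67  0.042 0.012] [ 0.639 -0.025  0.012] len 0.0733547536165054 normal -25.155801057814912 dir -24.6131417246582 0.11033016473757754
[0.654 0.05  0.05 ] [ 0.624 -0.017  0.05 ] len 0.07340568333445865 normal -24.249328605221088 dir -24.228398072285305 0.09231437727336952
[0.592 0.173 0.009]
[ 0.556 -0.069  0.009]
[0.68  0.032 0.009]
[0.618 0.16  0.009]
[ 0.579 -0.068  0.009]
```

Emit:
servo_tool(
  increments="0 0 0 0.2 0.4 0 0; 0 0 0 0.2 0.4 1.5 0; 0 0 0 0.2 0.4 3 0; 0 0 0 0.2 0.4 4.5 0; 0 0 0 0.2 0.4 6 0; 0 0 0 0.2 0.4 7.5 0; 0 0 0 0.2 0.4 8.5 0; 0 0 0 0.2 0.4 9.2 0; 0 0 0 0.2 0.4 9.2 0; 0 0 0 0.2 0.4 9.2 0",
)

```text
time: 3.63
eef_pos: [0.6646, 0.0047, 0.2686]
tcp_rot: [0.997, -0.072, 0.0, 0.0]
contact_force: [0.2, -0.9, 0.4]
opening: 0.0
```

```bash
cat >> h.py <<'E'
def plan(th0,th1,n=10,off=-.0175,rad=.116,z=.268,s=None):
    from plant import ctrl
    s=s or ctrl.get_state()
    for i in range(1,n+1):
        th=th0+(th1-th0)*i/n; r=rel(arm(th,rad,off,z),th,s); print(*r.round(2).tolist(),"0;")
E
python3 - <<'E'
from h import *; from plant import ctrl
n="wrist";i=ctrl.camera_info(n)
p,d=ctrl.read_camera(n); cv2.imwrite("pics/wrist2.png",p[160:400,190:450,::-1].repeat(2,0).repeat(2,1))
s=ctrl.get_state();print(s["time"],s["eef_pos"],s["contact_force"])
print(rel(arm(-8.5,.116,-.033,.268),-8.5,s));plan(-14.5,7)
E
```

```text
3.6833 [0.66496383 0.00456783 0.26940607] [ 0.87305045 -0.50839867  0.85999295]
[ 0.    -0.002  0.004 -0.063 -0.006  0.141]
-0.0 -0.0 0.07 -0.2 -0.78 0.14 0;
-0.0 -0.0 0.03 -0.12 -1.21 0.14 0;
0.0 -0.0 -0.0 -0.04 -1.65 0.14 0;
0.0 -0.0 -0.04 0.01 -2.08 0.14 0;
0.0 -0.0 -0.08 0.05 -2.52 0.14 0;
0.0 -0.0 -0.12 0.07 -2.96 0.14 0;
0.0 -0.0 -0.15 0.08 -3.4 0.14 0;
0.0 -0.0 -0.19 0.07 -3.84 0.14 0;
0.0 -0.0 -0.23 0.04 -4.28 0.14 0;
0.0 -0.0 -0.27 -0.0 -4.72 0.14 0;
```

View pics/wrist2.png

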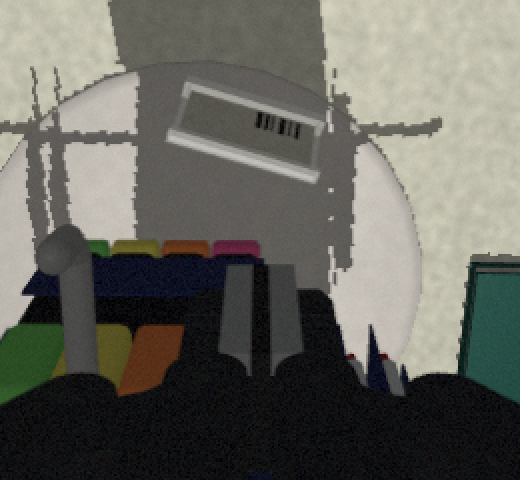

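Emit:
servo_tool(
  increments="0 0 0 -0.1 -0.5 0.1 0; 0 0 0 -0.1 -0.9 0.1 0; 0 0 0 0 -1.3 0.1 0; 0 0 -0.02 0 -1.6 0.1 0; 0 0 -0.05 0 -2 0.1 0; 0 0 -0.08 0.05 -2.4 0.1 0; 0 0 -0.11 0.07 -2.8 0.1 0; 0 0 -0.14 0.08 -3.2 0.1 0; 0 0 -0.17 0.08 -3.6 0.1 0; 0 0 -0.2 0.07 -4 0.1 0",
)

```text
time: 4.52
eef_pos: [0.6711, 0.0443, 0.2673]
tcp_rot: [1.0, 0.029, -0.0, 0.0]
contact_force: [0.2, -1.9, 0.4]
opening: -0.001
```

Run:
```python
from h import *; from plant import ctrl
n="wrist"
p,d=ctrl.read_camera(n); cv2.imwrite("pics/wrist3.png",p[160:400,190:450,::-1].repeat(2,0).repeat(2,1))
s=ctrl.get_state();print(s["time"],s["eef_pos"],s["contact_force"])
print(rel(arm(3.5,.116,-.0175,.268),3.5,s));plan(3.5,26)
```

```text
4.5667 [0.67114532 0.04502427 0.26729799] [ 0.57481807 -0.79648265  1.15030399]
[-0.001  0.    -0.002  0.015  0.092 -0.07 ]
-0.0 0.0 -0.04 0.07 -0.36 -0.07 0;
-0.0 0.0 -0.08 0.12 -0.82 -0.07 0;
-0.0 0.0 -0.12 0.14 -1.28 -0.07 0;
-0.0 -0.0 -0.16 0.14 -1.74 -0.07 0;
-0.0 -0.0 -0.2 0.13 -2.2 -0.07 0;
-0.0 -0.0 -0.24 0.1 -2.66 -0.07 0;
-0.0 -0.0 -0.28 0.05 -3.12 -0.07 0;
-0.0 -0.0 -0.32 -0.02 -3.58 -0.07 0;
-0.0 -0.0 -0.36 -0.1 -4.03 -0.07 0;
-0.0 -0.0 -0.4 -0.21 -4.48 -0.07 0;
```

View pics/wrist3.png

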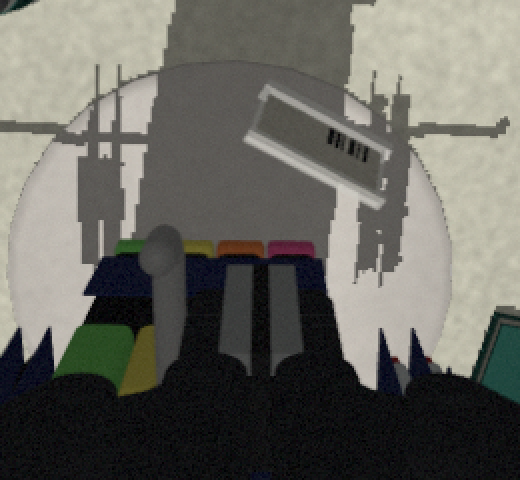

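Run:
```python
from h import *; from plant import ctrl
i=ctrl.camera_info("wrist");np.savez("pics/wrist3i.npz",K=i["camera_matrix"],D=i["D"],T=i["world_to_cam"])
P=at("wrist3",(190+160/2,160+242/2),.283);d=P[:2]-HUB;print(P,np.linalg.norm(d),np.degrees(np.arctan2(d[1],d[0])))
```

```text
[0.69566231 0.06192449 0.283     ] 0.14135742165985632 3.010721999271896
```

Emit:
servo_tool(
  increments="0 0 -0.04 0.07 -0.4 -0.05 0; 0 0 -0.08 0.12 -0.8 -0.05 0; 0 0 -0.12 0.14 -1.3 -0.05 0; 0 0 -0.16 0.14 -1.75 -0.05 0; 0 0 -0.2 0.13 -2.2 -0.05 0; 0 0 -0.24 0.1 -2.65 -0.05 0; 0 0 -0.28 0.05 -3.1 -0.05 0; 0 0 -0.32 -0.02 -3.6 -0.05 0; 0 0 -0.36 -0.1 -4.05 -0.05 0; 0 0 -0.4 -0.2 -4.5 -0.05 0",
)

```text
time: 5.4
eef_pos: [0.6664, 0.0889, 0.2675]
tcp_rot: [0.974, 0.227, -0.0, 0.0]
contact_force: [-0.7, -1.7, -0.4]
opening: -0.001
```

Run:
```python
from h import *; from plant import ctrl
s=ctrl.get_state();print(s["time"],s["eef_pos"],s["contact_force"])
print(rel(arm(26,.116,-.0175,.268),26,s));plan(26,48.5)
```

```text
5.4 [0.66644944 0.08894956 0.26747637] [-0.73869341 -1.69267379 -0.4212112 ]
[-0.     0.001  0.004  0.028 -0.061 -0.052]
-0.0 0.0 -0.04 0.09 -0.52 -0.05 0;
-0.0 0.0 -0.08 0.13 -0.98 -0.05 0;
-0.0 0.0 -0.11 0.16 -1.44 -0.05 0;
-0.0 0.0 -0.15 0.17 -1.9 -0.05 0;
-0.0 0.0 -0.19 0.16 -2.36 -0.05 0;
-0.0 0.0 -0.23 0.13 -2.82 -0.05 0;
-0.0 0.0 -0.27 0.08 -3.28 -0.05 0;
-0.0 0.0 -0.31 0.01 -3.73 -0.05 0;
-0.0 0.0 -0.35 -0.07 -4.18 -0.05 0;
-0.0 0.0 -0.39 -0.17 -4.63 -0.05 0;
```

Emit:
servo_tool(
  increments="0 0 -0.04 0.07 -0.45 0 0; 0 0 -0.08 0.12 -0.9 0 0; 0 0 -0.12 0.15 -1.35 0 0; 0 0 -0.16 0.16 -1.8 0 0; 0 0 -0.2 0.15 -2.25 0 0; 0 0 -0.24 0.12 -2.7 0 0; 0 0 -0.28 0.07 -3.2 0 0; 0 0 -0.32 0 -3.65 0 0; 0 0 -0.36 -0.08 -4.1 0 0; 0 0 -0.4 -0.18 -4.55 0 0",
)

```text
time: 6.23
eef_pos: [0.6448, 0.1289, 0.2674]
tcp_rot: [0.91, 0.416, -0.0, 0.0]
contact_force: [-0.0, -1.0, 0.0]
opening: -0.002
```

Run:
```python
from h import *; from plant import ctrl
i=ctrl.camera_info("wrist");np.savez("pics/wrist4i.npz",K=i["camera_matrix"],D=i["D"],T=i["world_to_cam"])
p,d=ctrl.read_camera("wrist"); cv2.imwrite("pics/wrist4.png",p[:,:,::-1])
s=ctrl.get_state();print(s["time"],s["eef_pos"],s["contact_force"])
print(rel(arm(48.7,.116,-.0175,.268),48.7,s));plan(48.7,71.5)
```

```text
6.2833 [0.64429247 0.12968035 0.2675002 ] [0.62677159 0.46386409 0.31929561]
[-0.001  0.     0.009  0.026 -0.034 -0.05 ]
-0.0 0.0 -0.03 0.09 -0.5 -0.05 0;
-0.0 0.0 -0.07 0.14 -0.96 -0.05 0;
-0.0 0.0 -0.11 0.16 -1.43 -0.05 0;
-0.0 0.0 -0.15 0.17 -1.89 -0.05 0;
-0.0 0.0 -0.19 0.16 -2.36 -0.05 0;
-0.0 0.0 -0.23 0.14 -2.83 -0.05 0;
-0.0 0.0 -0.27 0.09 -3.29 -0.05 0;
-0.0 0.0 -0.31 0.02 -3.75 -0.05 0;
-0.0 0.0 -0.35 -0.06 -4.21 -0.05 0;
-0.0 0.0 -0.39 -0.16 -4.67 -0.04 0;
```

View pics/wrist4.png

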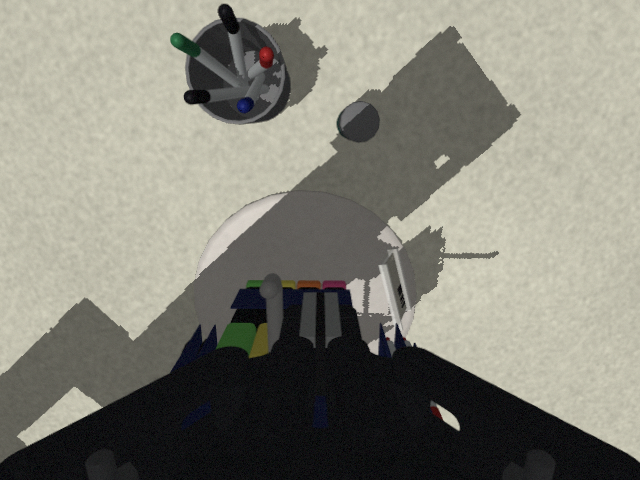

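Emit:
servo_tool(
  increments="0 0 -0.04 0.08 -0.45 -0.05 0; 0 0 -0.08 0.12 -0.9 -0.05 0; 0 0 -0.12 0.15 -1.35 -0.05 0; 0 0 -0.16 0.16 -1.8 -0.05 0; 0 0 -0.2 0.15 -2.25 -0.05 0; 0 0 -0.24 0.12 -2.7 -0.05 0; 0 0 -0.28 0.07 -3.2 -0.05 0; 0 0 -0.32 0 -3.65 -0.05 0; 0 0 -0.36 -0.08 -4.1 -0.05 0; 0 0 -0.4 -0.18 -4.55 -0.05 0",
)

```text
time: 7.12
eef_pos: [0.6094, 0.1573, 0.268]
tcp_rot: [0.809, 0.588, -0.0, 0.0]
contact_force: [0.3, -0.7, -0.8]
opening: 0.004
```

Run:
```python
from h import *; from plant import ctrl
s=ctrl.get_state();print(s["time"],s["eef_pos"],s["contact_force"],s["qpos"])
print(rel(arm(71.5,.116,-.0175,.268),71.5,s));plan(71.5,94.4)
```

```text
7.1167 [0.60940727 0.15733569 0.26804921] [ 0.2538744  -0.74659105 -0.80954663] [ 9.17242051e-02  1.70816436e-01  1.67171229e+00 -1.97430477e-04
  1.29911440e+00  4.06204414e-01]
[ 0.     0.     0.008  0.107 -0.193  0.005]
0.0 0.0 -0.03 0.17 -0.66 0.0 0;
0.0 0.0 -0.07 0.22 -1.12 0.0 0;
0.0 0.0 -0.11 0.24 -1.59 0.0 0;
0.0 0.0 -0.15 0.25 -2.06 0.0 0;
0.0 0.0 -0.19 0.24 -2.53 0.0 0;
0.0 0.0 -0.23 0.22 -3.0 0.0 0;
0.0 0.0 -0.27 0.17 -3.46 0.0 0;
-0.0 0.0 -0.31 0.1 -3.93 0.0 0;
-0.0 0.0 -0.35 0.02 -4.39 0.0 0;
-0.0 0.0 -0.39 -0.09 -4.85 0.0 0;
```

Emit:
servo_tool(
  increments="0 0 -0.04 0.1 -0.47 0 0; 0 0 -0.08 0.17 -0.93 0 0; 0 0 -0.12 0.2 -1.4 0 0; 0 0 -0.16 0.22 -1.87 0 0; 0 0 -0.2 0.22 -2.33 0 0; 0 0 -0.24 0.19 -2.8 0 0; 0 0 -0.28 0.15 -3.27 0 0; 0 0 -0.32 0.08 -3.73 0 0; 0 0 -0.36 0 -4.2 0 0; 0 0 -0.4 -0.1 -4.65 0 0",
)

```text
time: 7.95
eef_pos: [0.565, 0.1708, 0.2683]
tcp_rot: [0.676, 0.737, 0.0, 0.0]
contact_force: [1.1, -0.5, -0.4]
opening: 0.001
```

Run:
```python
from h import *; from plant import ctrl
s=ctrl.get_state();print(s["time"],s["eef_pos"],s["contact_force"],s["qpos"])
print(rel(arm(94.4,.116,-.0175,.268),94.4,s));plan(94.4,117.3)
```

```text
7.95 [0.56500942 0.17083779 0.26830787] [ 1.05979086 -0.4726137  -0.38813051] [ 1.21854601e-01  8.35596316e-02  1.76748493e+00 -3.41922701e-05
  1.28993292e+00  3.62784674e-02]
[ 0.001  0.     0.009  0.083 -0.19   0.031]
0.0 0.0 -0.03 0.15 -0.65 0.03 0;
0.0 0.0 -0.07 0.19 -1.12 0.03 0;
0.0 0.0 -0.11 0.22 -1.59 0.03 0;
0.0 0.0 -0.15 0.23 -2.06 0.03 0;
0.0 0.0 -0.19 0.22 -2.53 0.03 0;
0.0 0.0 -0.23 0.19 -2.99 0.03 0;
0.0 0.0 -0.27 0.14 -3.46 0.03 0;
0.0 0.0 -0.31 0.08 -3.92 0.03 0;
0.0 0.0 -0.35 -0.01 -4.39 0.03 0;
0.0 0.0 -0.39 -0.11 -4.84 0.03 0;
```

Emit:
servo_tool(
  increments="0 0 -0.04 0.1 -0.47 0 0; 0 0 -0.08 0.17 -0.93 0 0; 0 0 -0.12 0.2 -1.4 0 0; 0 0 -0.16 0.22 -1.87 0 0; 0 0 -0.2 0.22 -2.33 0 0; 0 0 -0.24 0.19 -2.8 0 0; 0 0 -0.28 0.15 -3.27 0 0; 0 0 -0.32 0.08 -3.73 0 0; 0 0 -0.36 0 -4.2 0 0; 0 0 -0.4 -0.1 -4.65 0 0",
)

```text
time: 8.78
eef_pos: [0.5188, 0.166, 0.2684]
tcp_rot: [0.516, 0.856, 0.0, 0.0]
contact_force: [0.8, 0.1, -0.6]
opening: -0.003
```

Run:
```python
from h import *; from plant import ctrl
i=ctrl.camera_info("wrist");np.savez("pics/wrist5i.npz",K=i["camera_matrix"],D=i["D"],T=i["world_to_cam"])
p,d=ctrl.read_camera("wrist"); cv2.imwrite("pics/wrist5.png",p[:,:,::-1])
s=ctrl.get_state();print(s["time"],s["eef_pos"],s["contact_force"],s["qpos"])
print(rel(arm(117.3,.116,-.0175,.268),117.3,s));plan(117.3,140)
```

```text
8.8333 [0.51807219 0.16591786 0.26834564] [-0.07836887  0.5623809   0.26297998] [ 1.23241319e-01 -2.12540827e-02  1.87488541e+00  3.23253080e-04
  1.28817629e+00 -3.63806650e-01]
[-0.    -0.     0.01   0.03  -0.123  0.035]
-0.0 -0.0 -0.03 0.1 -0.58 0.04 0;
-0.0 -0.0 -0.07 0.14 -1.04 0.04 0;
-0.0 -0.0 -0.11 0.17 -1.51 0.04 0;
-0.0 -0.0 -0.15 0.18 -1.97 0.04 0;
-0.0 -0.0 -0.19 0.17 -2.44 0.04 0;
-0.0 -0.0 -0.23 0.14 -2.9 0.04 0;
-0.0 -0.0 -0.27 0.1 -3.36 0.04 0;
-0.0 -0.0 -0.31 0.04 -3.83 0.04 0;
-0.0 -0.0 -0.35 -0.04 -4.28 0.04 0;
-0.0 -0.0 -0.39 -0.14 -4.74 0.04 0;
```

View pics/wrist5.png

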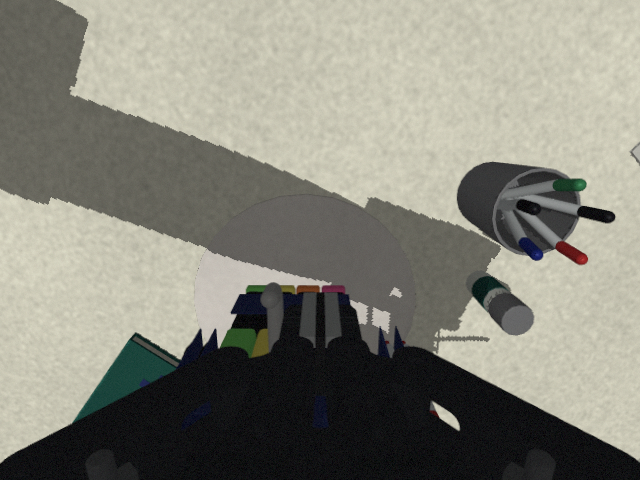

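Emit:
servo_tool(
  increments="0 0 -0.04 0.08 -0.47 0 0; 0 0 -0.08 0.13 -0.93 0 0; 0 0 -0.12 0.16 -1.4 0 0; 0 0 -0.16 0.17 -1.87 0 0; 0 0 -0.2 0.17 -2.33 0 0; 0 0 -0.24 0.14 -2.8 0 0; 0 0 -0.28 0.1 -3.27 0 0; 0 0 -0.32 0.04 -3.73 0 0; 0 0 -0.35 -0.04 -4.1 0 0; 0 0 -0.37 -0.1 -4.4 0 0",
)

```text
time: 9.67
eef_pos: [0.4804, 0.1446, 0.2684]
tcp_rot: [0.351, 0.937, 0.0, 0.0]
contact_force: [1.0, 0.4, -0.4]
opening: -0.003
```

Run:
```python
from h import *; from plant import ctrl
i=ctrl.camera_info("wrist");np.savez("pics/wrist6i.npz",K=i["camera_matrix"],D=i["D"],T=i["world_to_cam"])
p,d=ctrl.read_camera("wrist"); cv2.imwrite("pics/wrist6.png",cv2.resize(p[220:380,220:420,::-1],(750,600),interpolation=cv2.INTER_CUBIC))
i=ctrl.camera_info("wrist");np.savez("pics/wrist6i.npz",K=i["camera_matrix"],D=i["D"],T=i["world_to_cam"])
s=ctrl.get_state();print(s["time"],s["eef_pos"],s["contact_force"],s["qpos"])
for th in (138,139,140): print(rel(arm(th,.116,-.0175,.268),th,s))
```

```text
9.7167 [0.479993   0.14442897 0.26843142] [-0.65224241  0.95572623 -0.43941374] [ 8.95114245e-02 -1.22496678e-01  1.97005821e+00  1.91070029e-04
  1.29391099e+00 -7.65332308e-01]
[ 0.    -0.     0.017  0.045  0.053  0.043]
[ 0.    -0.    -0.     0.077 -0.149  0.043]
[ 0.    -0.    -0.018  0.106 -0.352  0.043]
```

View pics/wrist6.png

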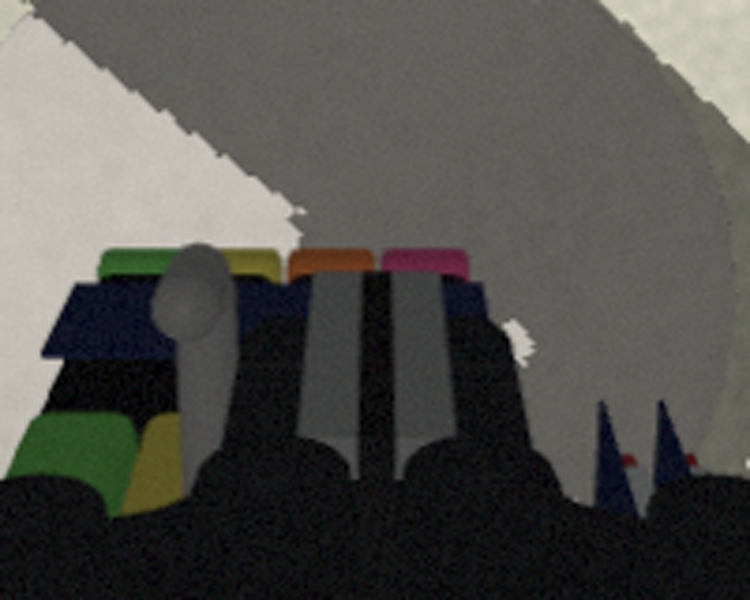

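Run:
```python
from h import *; from plant import ctrl
for px in [(188,300),(195,290)]:
  P=at("wrist6",(220+px[0]/3.75,220+px[1]/3.75),.283);d=P[:2]-HUB;print(P,np.linalg.norm(d),np.degrees(np.arctan2(d[1],d[0])))
plan(138.3,156.3,n=10)
```

```text
[0.45440331 0.14386736 0.283     ] 0.13418596475251024 138.24119344691866
[0.45411067 0.1449808  0.283     ] 0.13514730266640196 137.97169503082452
0.0 -0.0 -0.02 0.11 -0.37 0.04 0;
0.0 -0.0 -0.05 0.15 -0.74 0.04 0;
0.0 -0.0 -0.08 0.18 -1.1 0.04 0;
0.0 -0.0 -0.11 0.2 -1.47 0.04 0;
0.0 -0.0 -0.14 0.21 -1.84 0.04 0;
0.0 -0.0 -0.18 0.2 -2.21 0.04 0;
0.0 -0.0 -0.21 0.19 -2.58 0.04 0;
0.0 -0.0 -0.24 0.16 -2.95 0.04 0;
0.0 -0.0 -0.27 0.12 -3.31 0.04 0;
0.0 -0.0 -0.3 0.07 -3.68 0.04 0;
```

Emit:
servo_tool(
  increments="0 0 -0.03 0.06 -0.37 0 0; 0 0 -0.06 0.1 -0.74 0 0; 0 0 -0.09 0.13 -1.1 0 0; 0 0 -0.12 0.15 -1.45 0 0; 0 0 -0.15 0.16 -1.8 0 0; 0 0 -0.18 0.15 -2.15 0 0; 0 0 -0.21 0.14 -2.45 0 0; 0 0 -0.23 0.12 -2.7 0 0; 0 0 -0.25 0.1 -2.9 0 0; 0 0 -0.26 0.08 -3.1 0 0",
)

```text
time: 10.55
eef_pos: [0.4594, 0.1217, 0.2684]
tcp_rot: [0.226, 0.974, 0.0, 0.0]
contact_force: [0.4, 0.6, 0.8]
opening: -0.001
```

Emit:
servo_tool(
  increments="0 0 0 0 0 0 0; 0 0 0 0 0 0 0",
)

```text
time: 10.72
eef_pos: [0.4591, 0.1217, 0.2682]
tcp_rot: [0.227, 0.974, -0.0, -0.0]
contact_force: [-0.7, -0.2, -0.1]
opening: -0.004
```

Run:
```python
from h import *; from plant import ctrl
p,d=ctrl.read_camera("wrist"); cv2.imwrite("pics/wrist7.png",cv2.resize(p[220:380,220:420,::-1],(750,600),interpolation=cv2.INTER_CUBIC))
i=ctrl.camera_info("wrist");np.savez("pics/wrist7i.npz",K=i["camera_matrix"],D=i["D"],T=i["world_to_cam"])
p,d=ctrl.read_camera("scene"); cv2.imwrite("pics/scene7.png",cv2.resize(p[140:340,240:440,::-1],(600,600),interpolation=cv2.INTER_CUBIC))
s=ctrl.get_state();print(s["time"],s["eef_pos"],s["contact_force"],s["dq"])
for th in (152,153,154,155): print(rel(arm(th,.116,-.0175,.268),th,s))
```

```text
10.8167 [0.45916519 0.12170141 0.26818649] [-0.31876998  0.34312408 -0.13282845] [ 0.0012927  -0.00025512  0.00046262  0.00096046 -0.00092627 -0.00351911]
[-0.    -0.001  0.032  0.018  0.293  0.019]
[-0.    -0.001  0.014  0.053  0.091  0.019]
[-0.    -0.001 -0.003  0.085 -0.111  0.019]
[-0.    -0.001 -0.021  0.113 -0.314  0.019]
```

View pics/wrist7.png

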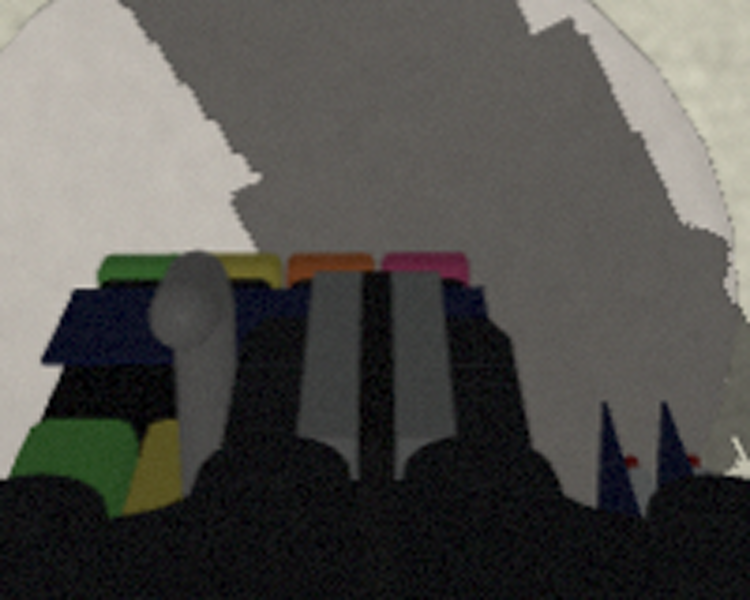

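View pics/scene7.png

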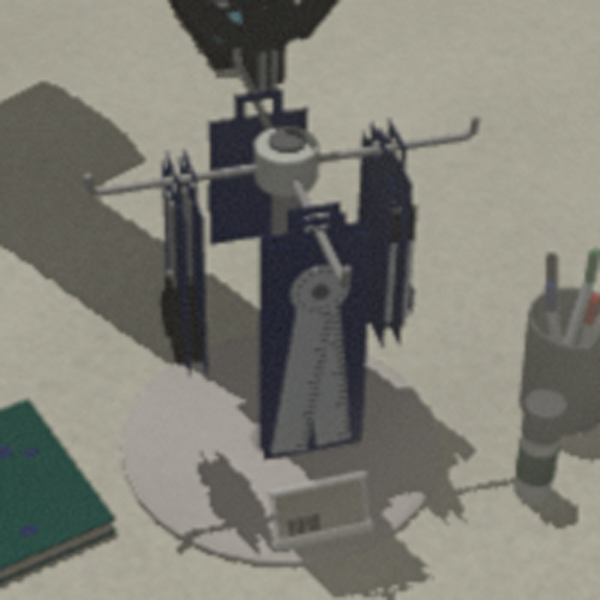

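Emit:
servo_tool(
  increments="0 0 -0.01 0.02 -0.12 0 0; 0 0 -0.02 0.03 -0.24 0 0; 0 0 -0.03 0.04 -0.36 0 0; 0 0 -0.04 0.05 -0.46 0 0; 0 0 -0.04 0.05 -0.46 0 0; 0 0 -0.04 0.05 0 0 0; 0 0 -0.04 0.05 0.6 0 0; 0 0 -0.04 0.05 1.2 0 0; 0 0 -0.04 0.05 1.6 0 0; 0 0 -0.04 0.05 1.6 0 0",
)

```text
time: 11.65
eef_pos: [0.4663, 0.1371, 0.2683]
tcp_rot: [0.206, 0.978, 0.0, -0.0]
contact_force: [0.0, 0.5, -0.7]
opening: -0.001
```

Emit:
servo_tool(
  increments="0 0 0 0 0 -1.5 0; 0 0 0 0 0 -3.5 0; 0 0 0 0 0 -6 0; 0 0 0 0 0 -9 0; 0 0 0 0 2 -12 0; 0 0 0 1 5 -13 0; 0 0 0 1 9 -13 0; 0 0 0 1 13 -13 0; 0 0 0 1 17 -13 0; 0 0 0 1 20 -13 0",
)

```text
time: 12.48
eef_pos: [0.5383, 0.326, 0.3979]
tcp_rot: [0.206, 0.979, 0.0, -0.0]
contact_force: [0.9, -0.0, -0.1]
opening: -0.003
```

Run:
```python
from h import *; from plant import ctrl
for n in ["top","scene"]:
    i=ctrl.camera_info(n);np.savez(f"pics/{n}8i.npz",K=i["camera_matrix"],D=i["D"],T=i["world_to_cam"])
    p,d=ctrl.read_camera(n); 
    c=p[150:340,170:390] if n=="top" else p[160:360,255:455]
    cv2.imwrite(f"pics/{n}8.png",cv2.resize(c[:,:,::-1],(695,600) if n=="top" else (600,600),interpolation=cv2.INTER_CUBIC))
s=ctrl.get_state();print(s["time"],s["eef_pos"],s["contact_force"],s["dq"])
```

```text
12.5833 [0.53835816 0.32669905 0.39612085] [-0.24951609 -0.39748716 -0.98178392] [-0.04447329 -0.06094256  0.05705553 -0.0361662   0.03180491 -0.02722851]
```

View pics/top8.png

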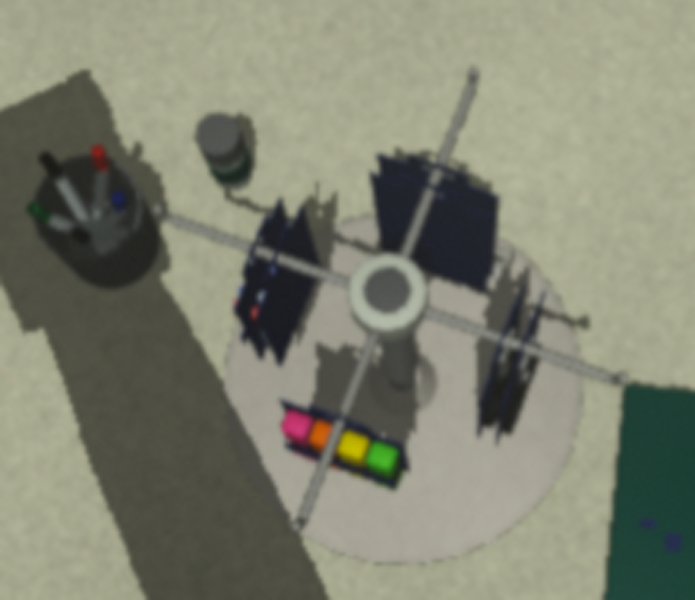

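View pics/scene8.png

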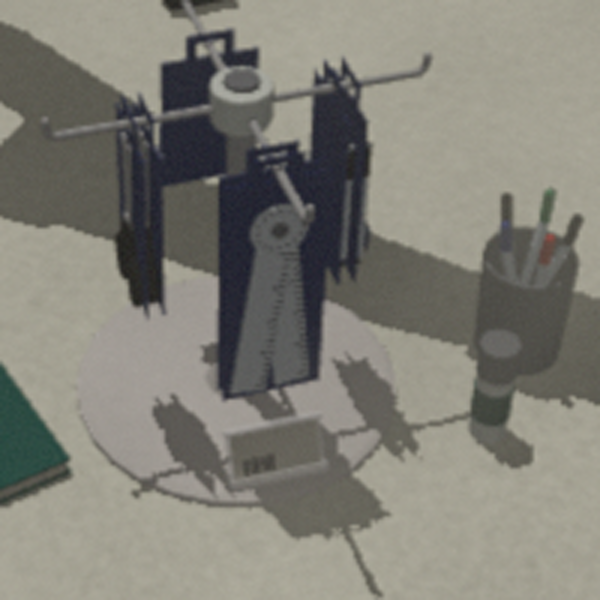

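Run:
```python
from h import *
tc=lambda x,y:(170+x*220/695,150+y*190/600)
T=[at("top8",tc(*p),.28)[:2] for p in [(473,76),(162,211),(301,524),(621,379)]]
h=np.mean(T,0);print(h)
for t,o in zip(T,[0,90,180,-90]):
    d=t-h;print(np.linalg.norm(d),np.degrees(np.arctan2(d[1],d[0]))-o)
```

```text
[0.55489517 0.05378205]
0.1342856312171397 -23.49645528230612
0.13503046321996867 -23.805185532992013
0.13404741506987056 -23.3773759298102
0.13475337201130638 -23.90723259840358
```

Emit:
servo_tool(
  increments="0 0 0 0 0 0 0; 0 0 0 0 0 0 0; 0 0 0 0 0 0 0; 0 0 0 0 0 0 0; 0 0 0 0 0 0 0; 0 0 0 0 0 0 0; 0 0 0 0 0 0 0; 0 0 0 0 0 0 0; 0 0 0 0 0 0 0; 0 0 0 0 0 0 0",
)

```text
time: 13.42
eef_pos: [0.5377, 0.3232, 0.3983]
tcp_rot: [0.207, 0.978, 0.0, -0.0]
contact_force: [-0.1, 0.2, 0.6]
opening: 0.006
```

Run:
```python
from plant import ctrl
print(ctrl.sign_off())
```

```text
the job is handed in; nothing more can be done
None
```

The ruler arm now points out over the ticket holder, about 0.8° (roughly 2 mm at the arm's end) off the front line, where 8° is allowed. I pushed the bare end of the highlighter wire with the closed fingers, turning the spinner about 165° counter-clockwise. Then I backed the fingers off, lifted clear and handed in at about 13.4 s.

- **Angle:** the last top picture puts the ruler arm at −23.6°. The front line came out at about −24.4° from the ticket's edges, good to about 1°.
- **Force:** the readings I took during the push stayed at or below about 2 N. I only read force at the end of each call, so short peaks in between were not seen.
- **Stand and bystanders:** the stand, pen tub, glue stick and the visible edge of the notebook look unmoved in the last pictures. I compared these by eye and did not re-measure their positions.
- **At rest:** I judged this from how the spinner was left and did not measure its speed. I held the arm still for 0.8 s before handing in but took no picture after that.
- **Disagreement:** my first scene-camera reading of the hub was about 9 mm off the top-camera one, along the viewing direction. It hardly changes the front angle, and the wrist-camera ticket measurement (73.4 mm wide against the given 74 mm) agreed with the scene-camera angle.

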